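# Unload a checked lever from its spring-loaded checking fixture

### The arm

A 7-joint arm with a two-finger parallel gripper is mounted at the origin on a cart in front of the work surface, level with it; the furniture and walls round the work are solid. World frame = base frame: x ahead of the robot, y to its left, z up, the work surface at z = 0. Lengths are in mm, angles in rad, forces in N, time in s.
With the tool pointing down it reaches from about 400 to 875 mm from the base axis. Payload 4.4 kg.
Tool frame: the origin (TCP) lies midway between the tips of the shut fingers; the grasp point (between the pads) lies 19 mm behind it; z points along the fingers, y is the direction in which the jaws open and shut (so a half turn about z gives the same grasp; the last joint's range is limited). The gripper opens to 85 mm and grips with 20 to 120 N. Pads are 22 mm wide; open, the fingers measure 114 mm over their backs; the gripper's body (76 mm by 85 mm) begins 54 mm behind the grasp point. The pads swing forward as they close: fully open they stand 13 mm farther back than shut.
Start: joints at [1.24, 0.628, 0.038, 1.517, -0.027, 0.996, -0.02], TCP at [170.143, -627.351, 231.313] pointing down, gripper open.
Joint ranges: [-3.06, 3.06], [-0.37, 2.12], [-1.25, 1.32], [0.18, 2.47], [-1.1, 4.24], [0.23, 1.98], [-2.94, 2.94]. Speed limits (rad/s): [2.57, 2.57, 3.14, 3.14, 3.14, 3.14, 3.14].

### API

Orientations are given as [roll, pitch, yaw] about the fixed x, y, z axes, in that order (R = Rz(yaw) Ry(pitch) Rx(roll)).
In Python, from cell import * gives the robot as it stands. The module is installed in compiled form; this text tells all that it offers.
- The arm moves only by the tool move_arm, never from a script. Its argument "series" is a list of rows, each a list of 2 entries, a list of its own where there are three numbers: the shift along the tool's x, y, z in m, then the turn about the tool's z in rad. In form: [[[x, y, z], yaw], ...]. A call has 1 to 5 rows; each row is the pose to reach, as a shift and turn from the pose measured when the call began, along the tool's axes at that moment; what a row does not reach only later rows make up. A row lasts 1/8 s, in which the tool goes at most 62.5 mm and 10.7 degrees, less where a joint would pass 70% of its speed; a pose out of reach is approached as far as the arm can. A call with a gripper value outside its range is refused whole. "claw" is the opening, from 0 (shut) to 1 (fully open), set as the call begins (left out, the last holds). The fingers move at their own pace and stop on an object; the grip force is fixed at half the most. Time passes only in rows, so rows that repeat a pose let the fingers close. It gives the time, the measured TCP pose, the force and the opening at its end, in the units of the state.
- read_state(): the state, without advancing time (a new reading comes with each control period).
- get_image(name): name is "scene" or "top" or "wrist"; returns the picture (420x560x3 uint8, blue, green, red); there is no depth.
- camera_model(name): a dict with "fov_y" (degrees; the focal length in pixels is half the picture's height over the tangent of half this angle, whatever the lens; pixels are square), "cx", "cy" (the principal point, pixels), "k1" (the pictures are not rectified: a ray, as slopes to the right and down, at radius r is drawn at 1 + k1 r^2 times it, then the intrinsics apply), "pose" (4x4, takes a point from camera to world coordinates); the wrist camera has in their place "tool_from_camera" (4x4, takes a point from camera to tool coordinates, whose origin is the TCP and whose axes are the flange's). Camera axes: x right, y down, z forward; pixel columns grow to the right and rows downward; lengths in mm; the calibration is good to about 2 mm. A picture is of the moment at which its call begins: read the wrist's pose just before it. camera_model takes no time and is no camera call.
- finish_job(): hands the job in, once; it reports no verdict.
The state is a dict: "clock": time; "qpos": joint angles; "qd": joint speeds; "tau": joint torques, N m; "eef_pos": TCP position; "tool_rot": TCP orientation; "force": force on the tool from outside, world axes, zero at the start; "torque": the same for the moment, N m; "width": finger opening in mm.
Only numpy, scipy, OpenCV 4.12 (cv2) and the standard library are available. Lean on these libraries where they do the work, as an engineer would, in place of code of your own. Each camera call takes 0.05 s, during which the arm holds its last target. There are 200 camera calls.

### The job

The steel lever in the spring-loaded checking fixture has been checked: unload it into the blue tray. Push it back gently against the spring until you feel its toe come free of the holding lip, neither prying it up against the lip nor running it hard onto the end of its travel, then tip the toe up over the lip while the tongue is still in its socket, and take the lever out. Lay it gently, flat and lug up, in the tray's wide empty compartment, and leave the tray, the other lever and the gauges where they are.

Things in the scene. Friction and masses are not known exactly. Their poses are not given: they have to be found in the camera images.
- lever: Lever to unload: bright machined steel, 80 long, 26 wide, 44 mm high, 0.2 to 0.33 kg. Origin: underside of its bar, mid-length of the lever, z up, x toward the toe. Bar: x -16..22, y -13..13, z 0..14 mm. Seated, its axes are parallel to the fixture's
- lever_lug (a point): Middle of the lug to grip, at lever x 4, y 0, z 30 mm: a flat upright ear, 12 mm thick (y -6..6), x -10..18, z 14..44, round-topped, with a brass-bushed cross hole
- lever_toe (a point): Lower edge of the lever's toe (end near the robot, caught under the lip), at lever x 40, y 0, z 0 mm. Toe: x 22..40, y -13..13, z 0..8
- lever_tongue (a point): Middle of the end face of the lever's tongue (far end, in the socket), at lever x -40, y 0, z 8 mm. Tongue: x -40..-16, y -7.5..7.5, z 5..11
- lever_heel (a point): Rear lower edge of the bar, at lever x -16, y 0, z 0. Once the toe is free the lever tips toe-up about this edge on the rest, the tongue dipping in its socket (its top corner swings 2.3 mm toward the wall, so ease forward); at 0.3 rad the toe is over the lip, and the lever can be drawn out along its own sloping x axis
- fixture: Checking fixture, bolted down: aluminium base 162 x 84 x 12 mm, dark steel holding frame on it, 36 mm high. Origin: underside, below the seated lever's origin; x from the spring end (far from the robot) to the lip end (near), z up. Contact forces between lever and fixture, added up (6 to 8 N at rest), must stay under 35 N, and under 24 N once it is pushed back off its datum stop
- fixture_rest (a point): Top of the two rest rails that the lever's bar stands on (fixture x 0, y 0, z 18 mm; rails x -33..39, 18 mm apart). Low guides beside the bar (tops 24 mm) leave 1.5 mm each side; a datum stop on the base at x = 40.1 takes the push of the toe
- lip_edge (a point): Edge of the lip at the frame's MID setting (fixture x 32, z 33 mm); lip z 27.5..33, 1.5 mm above the toe. Lip and tongue socket are one frame, clamped by slotted screws up to 6 mm either way along x; this setting is not measured: 2 to 14 mm of the toe is caught, and the lever must be pushed back that far (toward fixture -x)
- socket_wall (a point): End wall of the tongue's socket at the frame's MID setting (fixture x -50.2, z 23 mm), a rigid stop; whatever the setting, the tongue strikes it 2.2 mm after the toe has come free. Socket roof: 18 mm long from the wall, 1.5 mm above the tongue. A spring plunger through this wall pushes the tongue with 2 N at the start, 0.15 N more per mm pushed back
- tray: Blue moulded parts tray, loose, 101 x 132 x 24 mm, floor and walls 2 mm thick. Origin: middle of the underside. A cross wall 18 mm high at y = -18 mm divides it into a wide empty compartment (x -46..46, y -17..62 mm) and a narrow one (y -62..-19) in which another lever stands
- tray_bay (a point): Middle of the floor of the tray's wide compartment (tray x 0, y 22.5, z 2 mm); axes as the tray's
- checked_lever: A second lever of the same shape, already checked, standing flat in the tray's narrow compartment; it stays there
- ring_gauge: Loose knurled steel ring gauge, 39 mm across, 17 mm high; it stays where it is
- plug_gauge: Loose double-ended plug gauge with a black grip, 84 mm long, 16 mm thick; it stays where it is
Not all that is in view belongs to the job. Leave any brown look-alike of the lever alone.

How it is judged (in metres and radians):
On the way, in this order (a step that is already met when the one before it is completed fails the run):
1. the toe is tipped up above the lip while the tongue is still in its socket (z of lever_toe in the frame of fixture above 0.033 m and angle between lever's own z axis and vertical above 0.2 rad and x of lever_tongue in the frame of fixture below -0.038 m and z of lever_tongue in the frame of fixture below 0.0265 m), for 0.1 s.
2. the lever is out of the fixture, clear above it (z of lever_tongue in the frame of fixture above 0.05 m and contact force between lever and fixture below 0.1 N), for 0.1 s.
At the end, for the whole second after the job is handed in: The lever stands flat (within 0.06 rad), lug up, at rest on the floor of the tray's wide compartment (underside within 4 mm of the floor, origin within 35 mm of the compartment's middle); the tray is within 30 mm of where it stood and the checked lever still stands in the narrow compartment (z of lever in the frame of tray_bay between -0.003 and 0.004 m and horizontal distance between lever and tray_bay below 0.035 m and angle between each of lever, checked_lever's own z axis and vertical below 0.06 rad and linear speed of lever below 0.02 m/s and distance of tray from where it was at the start of the episode below 0.03 m and y of checked_lever in the frame of tray below -0.03 m); the robot touches nothing.
It fails at once if once the lever is pushed back off its datum stop, lever and fixture press on each other with more than 24 N in all (run hard onto the end wall, or pried against the lip) (contact force between lever and fixture above 24 N and x of lever_tongue in the frame of fixture below -0.0412 m).
It fails at once if the lever is forced in its seat (over 35 N in all between lever and fixture) (contact force between lever and fixture above 35 N).
It fails at once if the lever is dropped or pressed hard into the tray (over 40 N) (contact force between lever and tray above 40 N).
It fails at once if the ring gauge, the plug gauge or the other lever is shifted by more than 20 mm (the other lever 30 mm) (distance of any of ring_gauge, plug_gauge from where it was at the start of the episode above 0.02 m or distance of checked_lever from where it was at the start of the episode above 0.03 m).
It also fails if it takes over 64 s, if anything falls off the work surface, if the arm or the gripper's body presses on something with over 40 N, if the wrist force passes 120 N, or if a joint passes its speed limit or range.

## Working session

There is one attempt and no reset: what is moved stays moved. The work goes in short steps, Python scripts to look and compute and a tool call to move; the robot and the scene stay as the last step left them, time stands still between calls to the robot, and variables do not carry over. Pictures are saved under pics/ and viewed, about 8 in all and at most 12, crops included, and the job is handed in when it is done.

Besides the shell and the picture viewer there is one more tool, called after "Call:" as a command line: name --argument value ..., lists and objects as JSON in quotes. move_arm: Moves the arm, as the interface text tells. Its arguments: {"type":"object","properties":{"series":{"type":"array"},"claw":{"type":"number"}},"required":["series"]}

```bash
mkdir -p pics; cat > h.py <<'E'
from cell import *
import numpy as np, cv2
from scipy.spatial.transform import Rotation as R
def T_tool():
    s=read_state(); T=np.eye(4); T[:3,3]=s['eef_pos']; T[:3,:3]=R.from_euler('xyz',s['tool_rot']).as_matrix(); return T
def cam(name,T=None):
    m=camera_model(name); f=210/np.tan(np.radians(m['fov_y'])/2)
    P=np.array(m['pose']) if 'pose' in m else (T_tool() if T is None else T)@np.array(m['tool_from_camera'])
    return m,f,P
def proj(C,X):
    m,f,P=C; X=np.atleast_2d(X); c=(X-P[:3,3])@P[:3,:3]; s=c[:,:2]/c[:,2:]
    s=s*(1+m['k1']*(s**2).sum(1,keepdims=True)); return s*f+[m['cx'],m['cy']]
def ray(C,u,z):
    m,f,P=C; d=(np.array(u,float)-[m['cx'],m['cy']])/f; s=d.copy()
    for _ in range(20): s=d/(1+m['k1']*(s@s))
    v=P[:3,:3]@np.r_[s,1]; return P[:3,3]+v*(z-P[2,3])/v[2]
E
python3 - <<'E'
from h import *
for n in ['scene','top']:
    cv2.imwrite(f'pics/{n}0.png',get_image(n)); m=camera_model(n); print(n,m)
print(camera_model('wrist')); print(read_state())
E
```

```text
scene {'fov_y': 52.92745548589225, 'cx': 282.3182585311507, 'cy': 207.39621792240325, 'k1': 0.016570108493921473, 'pose': array([[ 8.54091409e-01, -4.18344156e-01,  3.09056683e-01,
         2.64611281e+02],
       [-5.19884938e-01, -6.68673285e-01,  5.31597299e-01,
        -4.29379290e+02],
       [-1.57326756e-02, -6.14706601e-01, -7.88598934e-01,
         7.93971475e+02],
       [ 0.00000000e+00,  0.00000000e+00,  0.00000000e+00,
         1.00000000e+00]])}
top {'fov_y': 55.01849049851125, 'cx': 285.18105289179545, 'cy': 208.29474780901316, 'k1': -0.08701925904757679, 'pose': array([[ 2.68784529e-02, -9.90555487e-01,  1.34452134e-01,
         4.15786808e+02],
       [-9.99569643e-01, -2.50513390e-02,  1.52630095e-02,
         6.88309868e+01],
       [-1.17506518e-02, -1.34804517e-01, -9.90802535e-01,
         9.79921166e+02],
       [ 0.00000000e+00,  0.00000000e+00,  0.00000000e+00,
         1.00000000e+00]])}
{'fov_y': 58.98490751827094, 'cx': 278.69758204658126, 'cy': 206.57142641443602, 'k1': -0.0673630240325494, 'tool_from_camera': array([[ 1.57225096e-04, -9.54790474e-01, -2.
[... 258 characters left out ...]
00000e+00,
         1.00000000e+00]])}
{'clock': 0.1, 'qpos': array([ 1.24018883,  0.62924615,  0.03845957,  1.51829895, -0.02698215,
        0.99628389, -0.01999746]), 'qd': array([-0.00092964, -0.00272518,  0.00236065, -0.00276513, -0.00066829,
        0.00076145, -0.0003315 ]), 'tau': array([ 4.00772667e-03, -5.64535439e+01,  1.23083241e+00, -1.93975031e+01,
        1.12964114e-02,  5.42211128e-03,  1.48676105e-05]), 'eef_pos': array([ 169.98625386, -626.78767313,  230.47627022]), 'tool_rot': array([-3.13987519e+00,  4.12014358e-05,  2.64807107e-01]), 'force': array([ 0.16820636, -0.01188174,  0.09840907]), 'torque': array([0.00944238, 0.02087312, 0.00964092]), 'width': 85.35400300424584}
```

View pics/scene0.png

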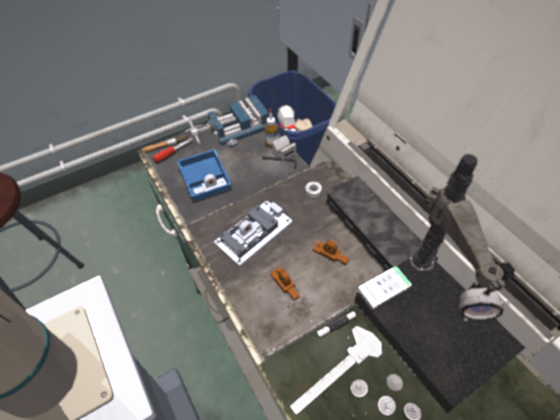

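View pics/top0.png

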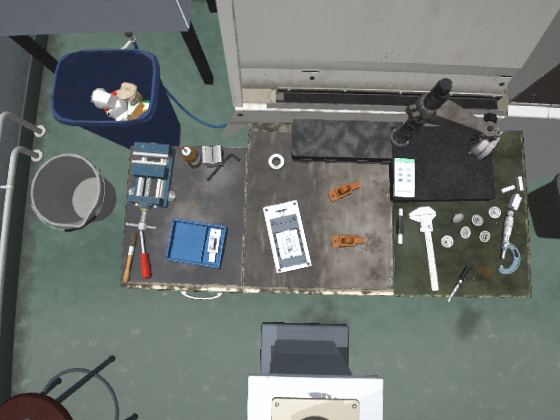

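The candidates are the steel lever in the fixture at top (288,240), the checked lever in the tray at (213,243), and the brown look-alikes at (345,190) and (348,241). The one to unload is in the fixture, so I'll take a close crop of it and the tray.

```bash
python3 - <<'E'
import cv2,numpy as np
a=cv2.imread('pics/top0.png')
c=cv2.resize(a[192:282,255:325],None,fx=6,fy=6,interpolation=cv2.INTER_CUBIC)
d=cv2.resize(a[210:276,160:235],None,fx=5,fy=5,interpolation=cv2.INTER_CUBIC)
o=np.zeros((540,800,3),np.uint8); o[:,:420]=c; o[:330,420:795]=d
cv2.imwrite('pics/c1.png',o)
E
```

```text
(no output)
```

View pics/c1.png

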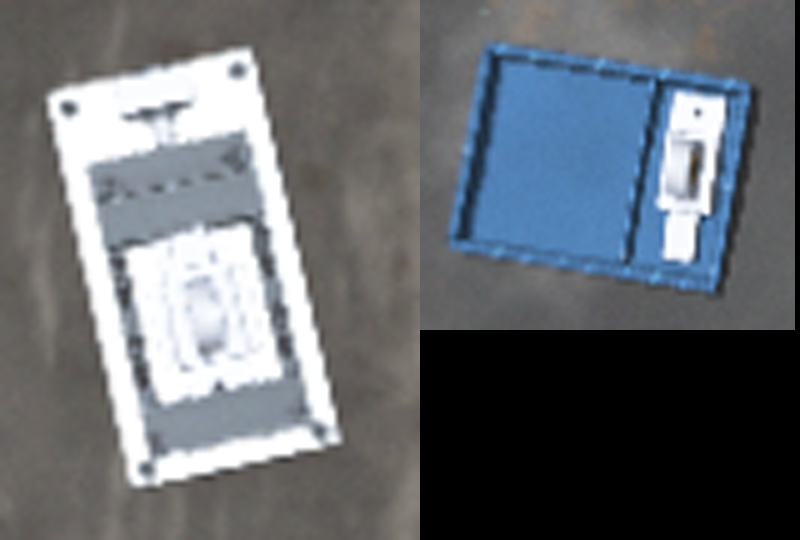

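The crop shows the fixture base corners at (48,92), (250,47), (340,438) and (132,488), with the lug at about (207,308). The tray rim corners are (488,43), (750,80), (716,295) and (450,247), and the empty compartment is on the left.

```bash
python3 - <<'E'
from h import *
C=cam('top')
f=lambda p,k,ox,oy,s:(ox+(p[0]-k)/s-.5+.5/s, oy+p[1]/s-.5+.5/s)
F=np.array([ray(C,f(p,0,255,192,6),12) for p in [(48,92),(250,47),(340,438),(132,488)]])
Tr=np.array([ray(C,f(p,420,160,210,5),24) for p in [(488,43),(750,80),(716,295),(450,247)]])
for n,A in (('fix',F),('tray',Tr)):
    print(n,A.round(1).tolist(),A.mean(0).round(1),[round(float(np.linalg.norm(A[i]-A[i-1])),1) for i in range(4)])
    print('yaw of near-far',np.arctan2(*((A[2]+A[3]-A[0]-A[1])[1::-1])), 'yaw lat',np.arctan2(*((A[0]+A[3]-A[1]-A[2])[1::-1])))
print('lug',ray(C,f((207,308),0,255,192,6),57))
E
```

```text
fix [[549.1, 138.6, 12.0], [569.6, 57.4, 12.0], [413.5, 18.1, 12.0], [391.7, 100.0, 12.0]] [481.   78.5  12. ] [162.1, 83.7, 160.9, 84.8]
yaw of near-far -2.897703484770157 yaw lat 1.824561819079101
tray [[514.6, 352.6, 24.0], [500.2, 224.7, 24.0], [398.0, 236.3, 24.0], [416.4, 365.1, 24.0]] [457.3 294.7  24. ] [99.0, 128.7, 102.9, 130.1]
yaw of near-far 3.0220204854018737 yaw lat 1.4435740001280282
lug [461.45900139  71.99008874  57.        ]
```

Call:
move_arm --series '[[[0.327,-0.25,0],0],[[0.327,-0.25,0],0],[[0.327,-0.25,0],0],[[0.327,-0.25,0],0],[[0.327,-0.25,0],0]]'

```text
clock: 0.72
eef_pos: [360.7, -377.2, 230.8]
tool_rot: [-3.14, -0.0, 0.265]
force: [0.8, -0.6, -0.4]
width: 85.5
```

Call:
move_arm --series '[[[0.214,-0.407,0.026],0.015],[[0.214,-0.407,0.026],0.015],[[0.214,-0.407,0.026],0.015],[[0.214,-0.407,0.026],0.015],[[0.214,-0.407,0.026],0.015]]'

```text
clock: 1.35
eef_pos: [428.2, -72.6, 213.8]
tool_rot: [-3.14, -0.0, 0.249]
force: [1.6, -0.5, -0.1]
width: 85.5
```

Call:
move_arm --series '[[[0.0676,-0.132,0.009],0],[[0.0676,-0.132,0.009],0],[[0.0676,-0.132,0.009],0],[[0.0676,-0.132,0.009],0]]'

```text
clock: 1.85
eef_pos: [461.1, 74.4, 204.7]
tool_rot: [-3.139, 0.0, 0.254]
force: [0.5, 0.2, 0.4]
width: 85.4
```

```bash
python3 - <<'E'
from h import *
T=T_tool(); print(T.round(3).tolist()); np.save('T1.npy',T)
a=get_image('wrist'); cv2.imwrite('pics/w1.png',a)
cv2.imwrite('pics/w1b.png',cv2.resize(a,None,fx=1.42,fy=1.42,interpolation=cv2.INTER_CUBIC))
E
```

```text
[[0.968, 0.251, -0.001, 461.097], [0.251, -0.968, 0.002, 74.36], [-0.0, -0.002, -1.0, 204.651], [0.0, 0.0, 0.0, 1.0]]
```

View pics/w1b.png

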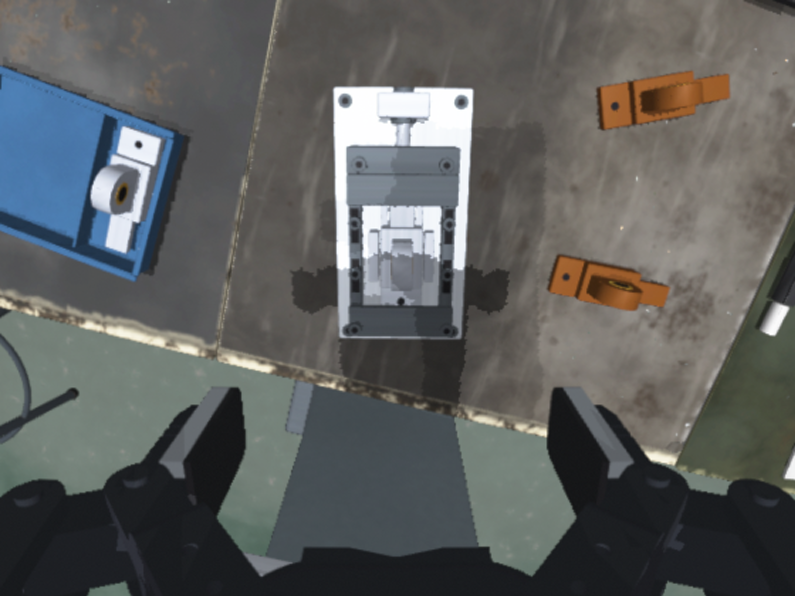

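The wrist view shows the fixture upright, with base corners from about (333,88) to (463,338) in the 1.42x picture. The lug is at (402,265), the lip edge at row ~306 and the roof edge at row ~206. I'll crop closer for measurement.

```bash
python3 - <<'E'
import cv2
a=cv2.imread('pics/w1.png')
cv2.imwrite('pics/w1c.png',cv2.resize(a[130:242,230:332],None,fx=5.3,fy=5.3,interpolation=cv2.INTER_CUBIC))
E
```

```text
(no output)
```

View pics/w1c.png

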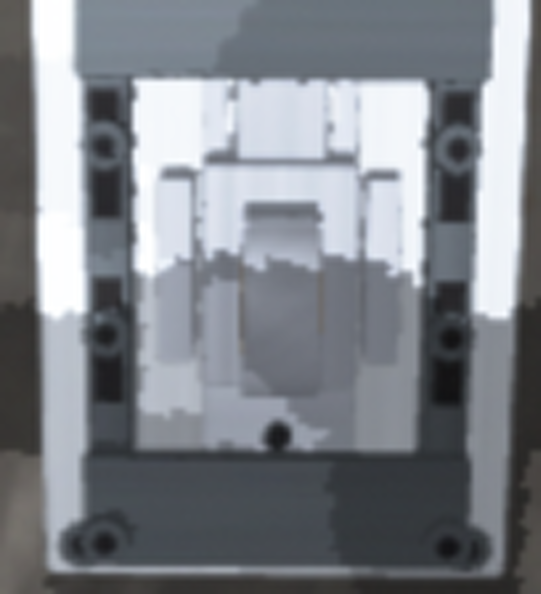

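```bash
python3 - <<'E'
from h import *
T=np.load('T1.npy'); C=cam('wrist',T)
k=lambda x,y:(230+x/5.3-.5+.1,130+y/5.3-.5+.1)
b=lambda x,y:(x/1.42-.15,y/1.42-.15)
pts={'baseFL':(b(333,88),12),'baseFR':(b(473,88),12),'baseNL':(k(48,572),12),'baseNR':(k(500,575),12),
'barRL':(k(203,159),32),'barRR':(k(355,159),32),'lugfrontL':(k(243,395),32),'lugfrontR':(k(322,395),32),
'lugtopbackL':(k(246,212),50),'lugtopbackR':(k(320,212),50),'lipL':(k(135,452),33),'lipR':(k(420,452),33),'roofL':(k(135,78),36),'roofR':(k(430,78),36),'toehole':(k(278,435),26),'lugtopL':(k(241,300),58),'lugtopR':(k(323,300),58)}
y=-2.892; ex=np.array([np.cos(y),np.sin(y)]); ey=np.array([-ex[1],ex[0]])
for n,(u,z) in pts.items():
    p=ray(C,u,z); d=p[:2]-[461.1,74.4]; print(n,p.round(1)[:2],'fx %.1f fy %.1f'%(d@ex,d@ey))
E
```

```text
baseFL [549.3 136.8] fx -100.8 fy -38.7
baseFR [570.5  55.4] fx -101.3 fy 45.4
baseNL [393.2  97.4] fx 60.1 fy -39.1
baseNR [413.6  16.9] fx 60.3 fy 44.0
barRL [478.1  88.8] fx -20.0 fy -9.7
barRR [484.3  65. ] fx -20.2 fy 14.9
lugfrontL [441.1  72.6] fx 19.8 fy -3.2
lugfrontR [444.4  59.7] fx 19.8 fy 10.1
lugtopbackL [475.   80.6] fx -15.1 fy -2.6
lugtopbackR [477.9  69.6] fx -15.1 fy 8.8
lipL [427.1  87.8] fx 29.7 fy -21.4
lipR [439.2  41.2] fx 29.4 fy 26.7
roofL [488.7 102.4] fx -33.6 fy -20.3
roofR [500.4  57.3] fx -33.9 fy 26.3
toehole [433.9  64.6] fx 28.8 fy 2.8
lugtopL [463.3  78.3] fx -3.1 fy -3.3
lugtopR [466.5  66.3] fx -3.2 fy 9.2
```

Call:
move_arm --series '[[[-0.0044,0.0029,0.06],0.0085],[[-0.0044,0.0029,0.12],0.0085],[[-0.0044,0.0029,0.13],0.0085],[[-0.0044,0.0029,0.13],0.0085]]' --claw 0.3

```text
clock: 2.4
eef_pos: [457.3, 67.5, 75.2]
tool_rot: [-3.141, 0.001, 0.241]
force: [-0.5, -0.3, 0.1]
width: 25.6
```

```bash
python3 - <<'E'
from h import *
T=T_tool(); print(T.round(3).tolist(), read_state()['width']); np.save('T2.npy',T)
a=get_image('wrist'); cv2.imwrite('pics/w2.png',a)
cv2.imwrite('pics/w2b.png',cv2.resize(a[60:420,120:440],None,fx=1.66,fy=1.66,interpolation=cv2.INTER_CUBIC))
E
```

```text
[[0.971, 0.239, -0.001, 457.294], [0.239, -0.971, 0.001, 67.531], [-0.001, -0.001, -1.0, 75.227], [0.0, 0.0, 0.0, 1.0]] 25.572767070523174
```

View pics/w2b.png

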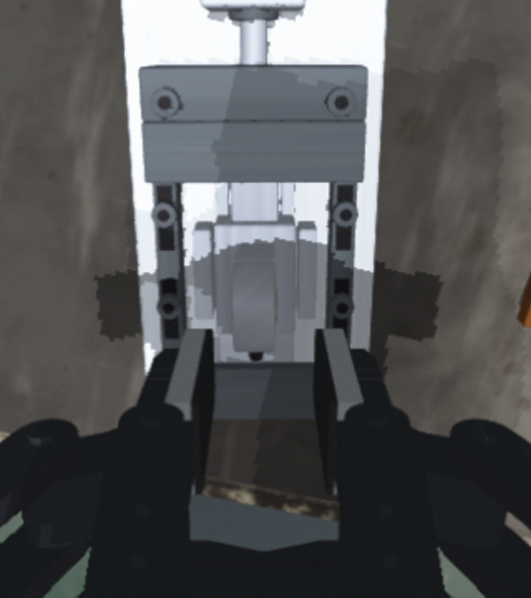

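The pads sit around crop column 263 and the lug at column 254, so the tool is 2–3 mm off sideways. I'll recompute from this view.

```bash
python3 - <<'E'
from h import *
T=np.load('T2.npy'); C=cam('wrist',T)
print(T_tool()[:3,3].round(2), read_state()['tool_rot'])
k=lambda x,y:(120+x/1.66-.2,60+y/1.66-.2)
Ti=np.linalg.inv(T)
for n,(u,z) in {'lugL':(k(233,300),60),'lugR':(k(276,300),60),'lugbL':(k(233,262),48),'lugbR':(k(274,262),48),'barL':(k(214,224),32),'barR':(k(294,224),32),'lipL':(k(185,363),33),'lipR':(k(330,363),33),'roofL':(k(145,181),36),'roofR':(k(364,181),36),'rfL':(k(141,68),36),'rfR':(k(365,68),36)}.items():
    p=ray(C,u,z); t=Ti[:3]@np.r_[p,1]; print(n,p.round(1)[:2],'tool',t.round(1))
E
```

```text
[458.16  67.98  76.12] [-3.14050297e+00 -1.33089575e-03  2.41506922e-01]
lugL [465.5  78.5] tool [10.6 -8.7 15.2]
lugR [468.3  66.9] tool [10.6  3.2 15.2]
lugbL [472.1  80.6] tool [17.6 -9.1 27.2]
lugbR [475.  69.] tool [17.6  2.9 27.2]
barL [477.4  88.7] tool [ 24.7 -15.7  43.2]
barR [483.4  64.4] tool [24.7  9.4 43.2]
lipL [428.   87.8] tool [-23.6 -26.6  42.3]
lipR [439.7  40.4] tool [-23.5  22.2  42.2]
roofL [486.8 111.8] tool [ 39.2 -35.9  39.2]
roofR [502.5  47.8] tool [39.2 30.  39.2]
rfL [518.9 119.1] tool [ 72.2 -35.3  39.2]
rfR [534.2  56.8] tool [72.2 28.9 39.1]
```

Call:
move_arm --series '[[[0,-0.0029,0.0],-0.007],[[0,-0.0029,0.015],-0.007],[[0,-0.0029,0.03],-0.007],[[0,-0.0029,0.034],-0.007],[[0,-0.0029,0.034],-0.007]]' --claw 0.24

```text
clock: 3.08
eef_pos: [457.5, 70.8, 42.1]
tool_rot: [-3.141, -0.001, 0.249]
force: [-0.2, -0.6, -0.4]
width: 21.0
```

```bash
cat > lat.py <<'E'
from h import *
import sys
T=T_tool(); print(T.round(3).tolist()); s=read_state(); print(s['width'],s['force'].round(2),s['torque'].round(3),s['tool_rot'].round(4))
n=sys.argv[1]; a=get_image('wrist'); np.save(f'T{n}.npy',T); cv2.imwrite(f'pics/w{n}.png',a)
s=read_state(); print(s['eef_pos'].round(2),s['force'].round(2),s['tool_rot'].round(4))
cv2.imwrite(f'pics/w{n}b.png',cv2.resize(a[110:330,180:380],None,fx=2.7,fy=2.7,interpolation=cv2.INTER_CUBIC))
E
python3 lat.py 3
```

```text
[[0.969, 0.246, 0.001, 457.463], [0.246, -0.969, 0.001, 70.835], [0.001, -0.001, -1.0, 42.119], [0.0, 0.0, 0.0, 1.0]]
20.968309167845632 [-0.22 -0.64 -0.44] [ 0.003 -0.009  0.022] [-3.1405e+00 -1.1000e-03  2.4850e-01]
[457.65  70.87  42.3 ] [1.05 0.19 0.06] [-3.1406e+00 -1.5000e-03  2.4850e-01]
```

View pics/w3b.png

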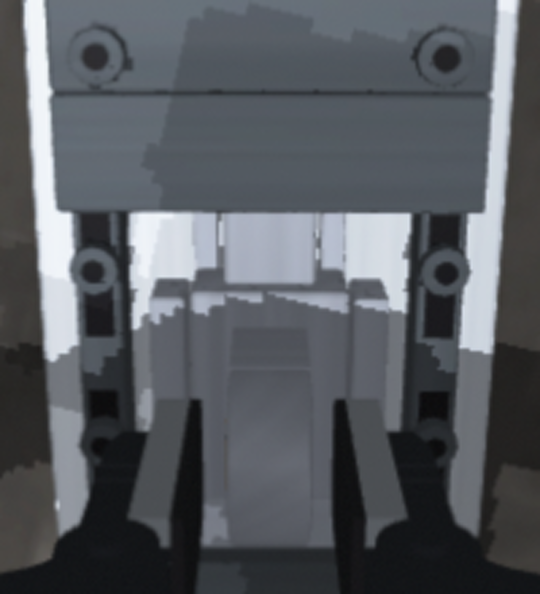

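The pads are centred on the lug to within ~0.3 mm: pad edges at 202/334, lug edges at 227/312. Closing now.

Call:
move_arm --series '[[[0,0.0002,0],0],[[0,0.0002,0],0],[[0,0.0002,0],0],[[0,0.0002,0],0]]' --claw 0

```text
clock: 3.62
eef_pos: [457.8, 70.7, 42.7]
tool_rot: [-3.141, -0.002, 0.248]
force: [-0.8, -1.1, 5.1]
width: 10.6
```

```bash
cat > s.py <<'E'
from h import *
from cell import *
s=read_state()
y=s['tool_rot'][2]; c,n=np.cos(y),np.sin(y); M=np.array([[c,n,0],[n,-c,0],[0,0,-1]])
print(s['clock'],s['eef_pos'].round(2),'rot',s['tool_rot'].round(4),'Ftool',(M@s['force']).round(2),'tq',(M@s['torque']).round(3),'w',round(s['width'],2))
E
python3 s.py
```

```text
3.625 [457.84  70.7   42.67] rot [-3.1406e+00 -2.0000e-03  2.4840e-01] Ftool [-1.04  0.84 -5.06] tq [ 0.056 -0.18   0.009] w 10.63
```

Call:
move_arm --series '[[[0.001,0,-0.0004],0],[[0.002,0,-0.0004],0],[[0.003,0,-0.0004],0],[[0.004,0,-0.0004],0],[[0.004,0,-0.0004],0]]'

```text
clock: 4.25
eef_pos: [461.5, 71.6, 42.8]
tool_rot: [-3.141, -0.001, 0.248]
force: [-2.6, -1.4, -2.8]
width: 10.6
```

```bash
python3 s.py
```

```text
4.25 [461.45  71.57  42.83] rot [-3.1406e+00 -1.2000e-03  2.4840e-01] Ftool [-2.82  0.74  2.77] tq [-0.018 -0.666  0.023] w 10.55
```

Call:
move_arm --series '[[[0.0007,0,0],0],[[0.0014,0,0],0],[[0.002,0,0],0],[[0.002,0,0],0]]'

```text
clock: 4.75
eef_pos: [463.4, 72.1, 42.8]
tool_rot: [-3.141, -0.001, 0.248]
force: [-3.1, -0.6, -2.3]
width: 11.0
```

```bash
python3 s.py
```

```text
4.75 [463.42  72.05  42.78] rot [-3.1406e+00 -1.2000e-03  2.4830e-01] Ftool [-3.13 -0.19  2.34] tq [-0.041 -0.656 -0.027] w 11.03
```

Call:
move_arm --series '[[[0.0005,0,0],0],[[0.001,0,0],0],[[0.001,0,0],0]]'

```text
clock: 5.12
eef_pos: [464.4, 72.3, 42.8]
tool_rot: [-3.141, -0.001, 0.248]
force: [-3.1, -0.1, -2.2]
width: 10.8
```

Call:
move_arm --series '[[[0.0004,0,0],0],[[0.0007,0,0],0],[[0.0007,0,0],0]]'

```text
clock: 5.5
eef_pos: [465.1, 72.5, 42.8]
tool_rot: [-3.141, -0.001, 0.248]
force: [-2.6, -1.3, -1.8]
width: 10.9
```

Call:
move_arm --series '[[[0.0003,0,0],0],[[0.0006,0,0],0],[[0.0006,0,0],0]]'

```text
clock: 5.88
eef_pos: [465.6, 72.6, 42.8]
tool_rot: [-3.141, -0.001, 0.248]
force: [-3.5, -1.4, -2.4]
width: 10.6
```

Call:
move_arm --series '[[[0.0003,0,0],0],[[0.0006,0,0],0],[[0.0006,0,0],0]]'

```text
clock: 6.25
eef_pos: [466.0, 72.7, 42.8]
tool_rot: [-3.141, -0.001, 0.248]
force: [-4.1, -0.5, -1.7]
width: 11.0
```

Call:
move_arm --series '[[[0.0003,0,0],0],[[0.0005,0,0],0],[[0.0005,0,0],0]]'

```text
clock: 6.62
eef_pos: [466.0, 72.7, 42.8]
tool_rot: [-3.141, 0.0, 0.248]
force: [-3.9, -2.1, -0.2]
width: 10.6
```

```bash
python3 s.py
```

```text
6.625 [465.98  72.72  42.76] rot [-3.1406e+00  3.0000e-04  2.4830e-01] Ftool [-4.29  1.12  0.15] tq [-0.051 -1.086  0.024] w 10.65
```

Call:
move_arm --series '[[[0.0003,0,0],0],[[0.0006,0,0],0],[[0.0006,0,0],0]]'

```text
clock: 7.0
eef_pos: [466.0, 72.7, 42.8]
tool_rot: [-3.141, 0.001, 0.248]
force: [-5.3, -1.7, 0.9]
width: 10.5
```

```bash
python3 s.py
```

```text
7.0 [465.99  72.7   42.77] rot [-3.1406e+00  1.4000e-03  2.4830e-01] Ftool [-5.54  0.38 -0.88] tq [-0.004 -1.237 -0.005] w 10.52
```

The tool stalled at eef x 466.0, about 8.4 mm of push, while the force rose. That is the end wall, so the toe came free at ~6.2 mm. I'll back off ~1.1 mm.

Call:
move_arm --series '[[[-0.0006,0,-0.0003],0],[[-0.0012,0,-0.0003],0],[[-0.0012,0,-0.0003],0]]'

```text
clock: 7.38
eef_pos: [465.1, 72.5, 43.0]
tool_rot: [-3.141, 0.001, 0.248]
force: [-3.6, -2.2, -4.4]
width: 10.8
```

```bash
python3 s.py
```

```text
7.375 [465.1   72.48  43.01] rot [-3.1406e+00  1.0000e-03  2.4830e-01] Ftool [-4.01  1.3   4.39] tq [-0.072 -0.742  0.04 ] w 10.8
```

Call:
move_arm --series '[[[0,0,-0.0007],0],[[0,0,-0.0014],0],[[0.0007,0,-0.0022],0],[[0.0014,0,-0.003],0],[[0.0014,0,-0.003],0]]'

```text
clock: 8.0
eef_pos: [465.6, 72.7, 45.3]
tool_rot: [-3.14, 0.003, 0.248]
force: [-3.1, -0.1, -17.8]
width: 10.4
```

```bash
python3 s.py
```

```text
8.0 [465.63  72.68  45.34] rot [-3.1405e+00  3.0000e-03  2.4840e-01] Ftool [-3.05 -0.71 17.84] tq [ 0.024 -0.982  0.004] w 10.4
```

The roof load is ~15 N and the lever has barely pivoted, so the full pad patch is too stiff in rotation. I'll set it back down, let it return to the datum and regrip with a smaller patch at the front top of the lug.

Call:
move_arm --series '[[[-0.0005,0,0.0012],0],[[-0.0005,0,0.0023],0],[[-0.0005,0,0.0023],0]]'

```text
clock: 8.38
eef_pos: [466.2, 72.8, 43.7]
tool_rot: [-3.141, 0.001, 0.248]
force: [-3.0, -1.7, 0.1]
width: 10.1
```

```bash
python3 s.py
```

```text
8.375 [466.16  72.79  43.74] rot [-3.1406e+00  6.0000e-04  2.4840e-01] Ftool [-3.32  0.9  -0.12] tq [ 0.017 -0.683 -0.03 ] w 10.14
```

The zero-load height is now ~1 mm higher and the tool ~1.1 mm further back than before. That means the lever did pivot by ~0.04 rad at a ~15 N roof load, so the total was ~18 N, under 24. Flattening it again would cost more force than continuing, so I'll go on in small slow steps.

Call:
move_arm --series '[[[0,0,-0.0006],0],[[0,0,-0.0012],0],[[0,0,-0.0017],0],[[0.0002,0,-0.0019],0],[[0.0003,0,-0.0021],0]]'

```text
clock: 9.0
eef_pos: [466.5, 72.9, 45.3]
tool_rot: [-3.141, 0.001, 0.248]
force: [1.2, 0.0, -19.9]
width: 10.1
```

```bash
python3 s.py
```

```text
9.0 [466.5   72.9   45.25] rot [-3.1405e+00  9.0000e-04  2.4840e-01] Ftool [ 1.15  0.27 19.95] tq [-0.053 -0.327  0.023] w 10.08
```

Call:
move_arm --series '[[[0.0003,0,0.0002],0],[[0.0005,0,0.0003],0]]' --claw 0.06

```text
clock: 9.25
eef_pos: [466.4, 72.8, 45.0]
tool_rot: [-3.141, 0.002, 0.248]
force: [-2.6, -1.0, -10.3]
width: 10.4
```

```bash
python3 s.py
```

```text
9.25 [466.41  72.81  45.02] rot [-3.1406e+00  2.1000e-03  2.4830e-01] Ftool [-2.82  0.35 10.27] tq [-0.017 -0.881  0.054] w 10.44
```

Call:
move_arm --series '[[[0.0003,0,-0.0004],0],[[0.0004,0,-0.0006],0],[[0.0004,0,-0.0006],0]]' --claw 0.09

```text
clock: 9.62
eef_pos: [466.6, 72.9, 45.3]
tool_rot: [-3.141, 0.003, 0.248]
force: [-0.4, -0.5, -18.1]
width: 10.5
```

```bash
python3 s.py
```

```text
9.625 [466.56  72.88  45.33] rot [-3.1405e+00  2.7000e-03  2.4830e-01] Ftool [-0.54  0.4  18.09] tq [-0.071 -0.66  -0.056] w 10.5
```

Call:
move_arm --series '[[[0.0003,0,-0.0004],0],[[0.0004,0,-0.0004],0]]' --claw 0.105

```text
clock: 9.88
eef_pos: [466.6, 72.9, 45.4]
tool_rot: [-3.14, 0.004, 0.248]
force: [-0.6, 0.4, -21.8]
width: 10.5
```

Call:
move_arm --series '[[[0.0003,0,-0.0004],0],[[0.0004,0,-0.0004],0]]' --claw 0.115

```text
clock: 10.12
eef_pos: [466.9, 73.0, 45.7]
tool_rot: [-3.14, 0.004, 0.248]
force: [0.1, -0.8, -22.0]
width: 10.9
```

```bash
python3 s.py
```

```text
10.125 [466.85  72.97  45.74] rot [-3.1405  0.0039  0.2483] Ftool [-0.05  0.78 21.97] tq [-0.142 -0.655  0.031] w 10.88
```

Call:
move_arm --series '[[[0.0002,0,0.0003],0],[[0.0003,0,0.0003],0]]' --claw 0.122

```text
clock: 10.38
eef_pos: [466.8, 73.0, 45.6]
tool_rot: [-3.14, 0.004, 0.248]
force: [-1.6, -1.4, -16.7]
width: 10.8
```

```bash
python3 s.py
```

```text
10.375 [466.83  72.96  45.6 ] rot [-3.1405  0.0044  0.2484] Ftool [-1.94  0.99 16.67] tq [-0.076 -0.898 -0.02 ] w 10.81
```

Call:
move_arm --series '[[[0.0003,0,0],0],[[0.0003,0,0],0]]' --claw 0.13

```text
clock: 10.62
eef_pos: [467.5, 73.1, 46.1]
tool_rot: [-3.141, 0.003, 0.248]
force: [-2.9, -1.0, -9.6]
width: 10.9
```

```bash
python3 s.py
```

```text
10.625 [467.5   73.07  46.11] rot [-3.1406  0.0034  0.2483] Ftool [-3.05  0.29  9.62] tq [-0.001 -0.805 -0.059] w 10.86
```

Loosening the claw to 0.13 brought the slip load down and the lever is pivoting. I'll continue at this setting.

Call:
move_arm --series '[[[0.0003,0,-0.0003],0],[[0.0006,0,-0.0005],0],[[0.0009,0,-0.0008],0],[[0.0011,0,-0.001],0]]'

```text
clock: 11.12
eef_pos: [468.4, 73.3, 47.0]
tool_rot: [-3.141, 0.004, 0.248]
force: [-2.4, -1.2, -11.5]
width: 11.4
```

```bash
python3 s.py
```

```text
11.125 [468.39  73.3   47.04] rot [-3.1406  0.0038  0.2483] Ftool [-2.61  0.58 11.5 ] tq [-0.056 -0.881  0.019] w 11.36
```

Call:
move_arm --series '[[[0.0004,0,-0.0003],0],[[0.0007,0,-0.0006],0],[[0.001,0,-0.0009],0],[[0.0013,0,-0.0012],0],[[0.0015,0,-0.0014],0]]'

```text
clock: 11.75
eef_pos: [469.8, 73.7, 48.4]
tool_rot: [-3.141, 0.004, 0.248]
force: [-3.5, -1.4, -11.8]
width: 11.0
```

```bash
python3 s.py
```

```text
11.75 [469.78  73.66  48.4 ] rot [-3.1406  0.004   0.2483] Ftool [-3.69  0.51 11.78] tq [-0.046 -0.965 -0.013] w 10.96
```

Call:
move_arm --series '[[[0.0003,0,-0.0003],0],[[0.0006,0,-0.0006],0],[[0.0009,0,-0.0009],0],[[0.0012,0,-0.0012],0],[[0.0014,0,-0.0014],0]]'

```text
clock: 12.38
eef_pos: [471.3, 74.0, 49.8]
tool_rot: [-3.141, 0.004, 0.248]
force: [-2.0, -0.3, -13.5]
width: 11.2
```

```bash
python3 s.py
```

```text
12.375 [471.31  74.    49.8 ] rot [-3.1406  0.0037  0.2482] Ftool [-1.98 -0.16 13.47] tq [-0.097 -0.747  0.034] w 11.21
```

Call:
move_arm --series '[[[0.0003,0,-0.0003],0],[[0.0006,0,-0.0006],0],[[0.0009,0,-0.0009],0],[[0.0012,0,-0.0012],0],[[0.0014,0,-0.0014],0]]'

```text
clock: 13.0
eef_pos: [472.8, 74.4, 51.2]
tool_rot: [-3.141, 0.003, 0.248]
force: [-0.8, -0.7, -15.7]
width: 11.2
```

```bash
python3 s.py
```

```text
13.0 [472.83  74.41  51.18] rot [-3.1406  0.0035  0.2483] Ftool [-0.97  0.52 15.74] tq [-0.13  -0.571 -0.032] w 11.22
```

```bash
python3 - <<'E'
from h import *
a=get_image('wrist'); cv2.imwrite('pics/w4.png',a)
C=cam('scene'); b=get_image('scene'); u=proj(C,[[472,74,45]])[0].astype(int); print(u)
c=np.zeros((594,800,3),np.uint8)
c[:,:540]=cv2.resize(a[110:330,180:380],(540,594),interpolation=cv2.INTER_CUBIC)
c[:400,540:]=cv2.resize(b[u[1]-50:u[1]+50,u[0]-30:u[0]+35],(260,400),interpolation=cv2.INTER_CUBIC)
cv2.imwrite('pics/w4b.png',c)
E
```

```text
[249 224]
```

View pics/w4b.png

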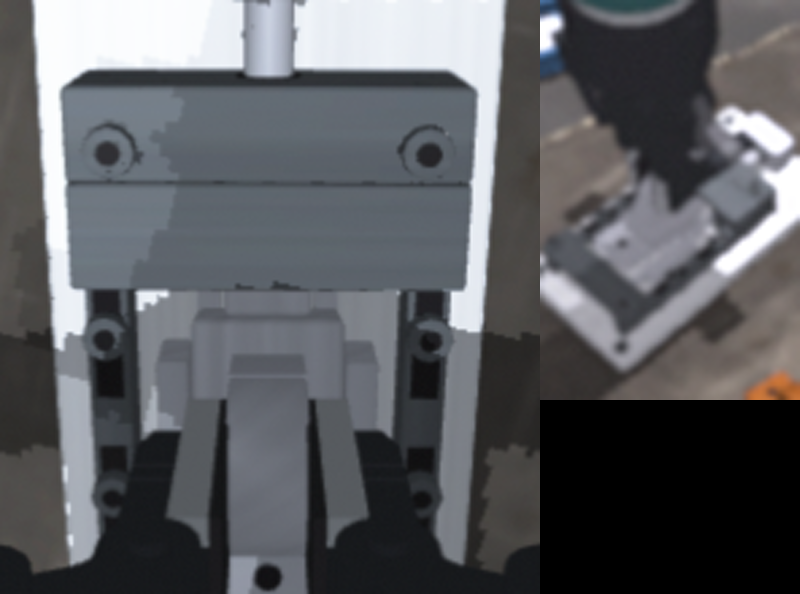

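The view shows the lever tipped toe-up: the toe hole appears beyond the lug at (265,577) and the tongue is still under the roof. Now I'll draw it out along its sloping axis.

Call:
move_arm --series '[[[0,0,0.0003],0],[[-0.001,0,0.0002],0],[[-0.003,0,-0.0004],0],[[-0.005,0,-0.0009],0],[[-0.007,0,-0.0014],0]]'

```text
clock: 13.72
eef_pos: [466.1, 72.8, 53.0]
tool_rot: [-3.141, 0.003, 0.248]
force: [2.2, 0.1, -11.2]
width: 11.5
```

```bash
python3 s.py
```

```text
13.725 [466.1   72.8   52.98] rot [-3.1405e+00  2.8000e-03  2.4840e-01] Ftool [ 2.14  0.42 11.23] tq [ 0.022 -0.023  0.002] w 11.48
```

Call:
move_arm --series '[[[-0.002,0,0.0002],0],[[-0.005,0,-0.0003],0],[[-0.008,0,-0.001],0],[[-0.011,0,-0.0017],0],[[-0.013,0,-0.0022],0]]'

```text
clock: 14.35
eef_pos: [452.9, 69.3, 55.7]
tool_rot: [-3.141, 0.003, 0.248]
force: [0.4, 1.1, -2.2]
width: 11.3
```

```bash
python3 s.py
```

```text
14.35 [452.86  69.33  55.66] rot [-3.1406  0.0035  0.2482] Ftool [ 0.66 -1.01  2.19] tq [-0.    -0.035  0.029] w 11.3
```

Free, with only the weight on the wrist. Lifting.

Call:
move_arm --series '[[[-0.005,0,-0.004],0],[[-0.006,0,-0.02],0],[[-0.006,0,-0.045],0],[[-0.006,0,-0.075],0],[[-0.006,0,-0.09],0]]'

```text
clock: 14.98
eef_pos: [447.3, 67.7, 147.4]
tool_rot: [-3.141, 0.002, 0.248]
force: [0.8, -0.5, -3.8]
width: 11.3
```

```bash
python3 - <<'E'
from h import *
a=get_image('wrist'); b=get_image('scene'); t=get_image('top')
T=T_tool(); print(T.round(3).tolist(), read_state()['force'].round(1)); C=cam('scene')
u=proj(C,[T[:3,3]])[0].astype(int); print(u)
c=np.zeros((480,800,3),np.uint8)
c[:420,:400]=a[:,80:480]
c[:400,400:]=cv2.resize(b[max(0,u[1]-50):,:][:100,u[0]-50:u[0]+50],(400,400),interpolation=cv2.INTER_CUBIC)
cv2.imwrite('pics/w5.png',c); cv2.imwrite('pics/top5.png',t)
E
```

```text
[[0.969, 0.246, -0.002, 447.374], [0.246, -0.969, 0.0, 67.798], [-0.002, -0.001, -1.0, 146.418], [0.0, 0.0, 0.0, 1.0]] [ 0.1 -0.3 -2. ]
[235 201]
```

View pics/w5.png

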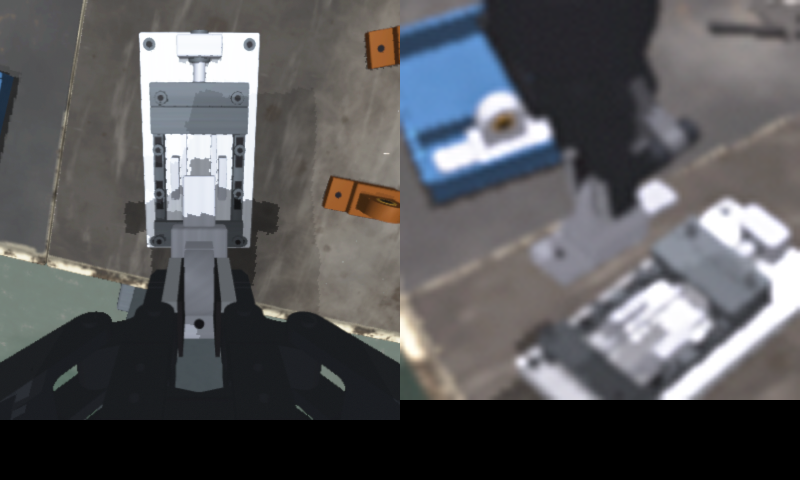

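The picture shows the lever held, tilted ~0.3 rad, and clear of the fixture. Next is the tray's empty compartment, turning to line up with it.

Call:
move_arm --series '[[[0.006,-0.02,0],0.03],[[0.016,-0.055,0],0.09],[[0.027,-0.09,0],0.15],[[0.038,-0.125,0],0.21],[[0.049,-0.16,0],0.27]]'

```text
clock: 15.75
eef_pos: [454.6, 235.5, 145.3]
tool_rot: [3.14, 0.004, -0.024]
force: [0.6, -0.3, -1.9]
width: 11.3
```

```bash
cat > go.py <<'E'
from h import *
import sys
s=read_state(); x,y,z,w=map(float,sys.argv[1:5]); c,n=np.cos(s['tool_rot'][2]),np.sin(s['tool_rot'][2]); d=np.array([x,y,z])-s['eef_pos']
print('shift mm',[round(float(v),1) for v in (d@[c,n,0],d@[n,-c,0],-d[2])],'turn',round(s['tool_rot'][2]-w,4)); import s
E
python3 go.py 458 317.2 120 -0.122
```

```text
shift mm [1.4, -81.8, 25.3] turn 0.0982
15.75 [454.63 235.5  145.3 ] rot [ 3.1404  0.0041 -0.0238] Ftool [0.61 0.3  1.94] tq [ 0.034  0.044 -0.001] w 11.31
```

Call:
move_arm --series '[[[0,-0.025,0],0.03],[[0.001,-0.055,0.0],0.07],[[0.0014,-0.078,0.005],0.098],[[0.0014,-0.082,0.01],0.098],[[0.0014,-0.082,0.01],0.098]]'

```text
clock: 16.38
eef_pos: [457.0, 316.0, 134.0]
tool_rot: [3.137, 0.006, -0.122]
force: [0.3, -0.7, -2.7]
width: 11.5
```

```bash
python3 go.py 458 317.2 60 -0.122; python3 - <<'E'
from h import *
T=T_tool(); a=get_image('wrist'); C=cam('wrist',T)
ex=np.array([.9926,-.1217]);ey=np.array([.1217,.9926]);o=np.array([457.3,294.7])
P=np.array([list(o+x*ex+y*ey)+[z] for x,y,z in [(-50.5,-66,24),(-50.5,66,24),(50.5,66,24),(50.5,-66,24),(46,62,2),(-46,62,2),(46,-17,2),(-46,-17,2),(0,22.5,2)]])
for p in proj(C,P): cv2.circle(a,tuple(int(round(v)) for v in p),3,(0,0,255),1)
cv2.imwrite('pics/w6.png',cv2.resize(a,None,fx=1.3,fy=1.3))
E
```

```text
shift mm [0.8, -1.3, 74.0] turn 0.0005
16.375 [457.01 315.98 133.96] rot [ 3.1372  0.0059 -0.1215] Ftool [0.37 0.7  2.69] tq [-0.036  0.044 -0.086] w 11.47
```

View pics/w6.png

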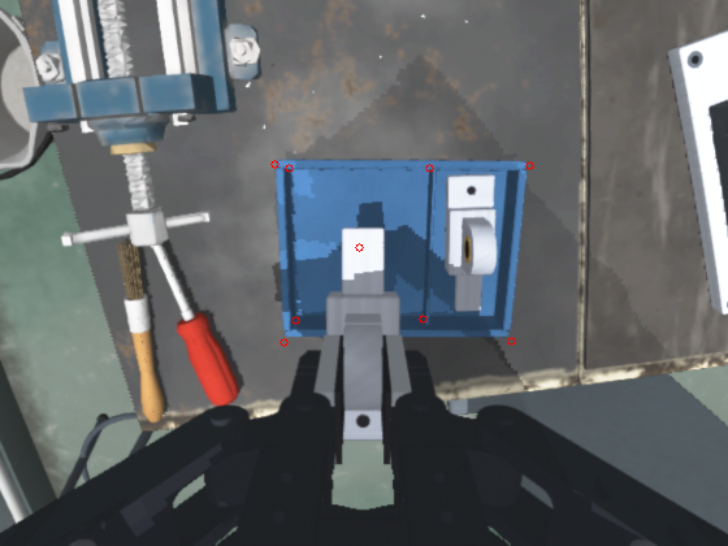

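The tray matches the estimate within ~2–3 mm (actual rim slightly farther). The held lever is over the compartment, clear of the walls. Lowering.

Call:
move_arm --series '[[[0.003,-0.0015,0.025],0],[[0.003,-0.0015,0.055],0],[[0.003,-0.0015,0.08],0],[[0.003,-0.0015,0.092],0],[[0.003,-0.0015,0.095],0]]'

```text
clock: 17.05
eef_pos: [460.2, 315.4, 39.1]
tool_rot: [3.137, 0.006, -0.124]
force: [-0.1, 0.3, -1.5]
width: 11.1
```

```bash
python3 go.py 460 317.5 33 -0.122
```

```text
shift mm [-0.4, -2.1, 6.1] turn -0.0017
17.05 [460.19 315.41  39.11] rot [ 3.1367  0.0057 -0.1237] Ftool [-0.19 -0.33  1.55] tq [ 0.006  0.075 -0.017] w 11.07
```

Call:
move_arm --series '[[[0,0,0.0015],0],[[0,0,0.003],0],[[0,0,0.0045],0],[[0,0,0.0055],0],[[-0.0003,0,0.0065],0]]'

```text
clock: 17.68
eef_pos: [459.9, 315.5, 32.7]
tool_rot: [3.137, 0.006, -0.124]
force: [0.5, 0.1, -2.2]
width: 11.4
```

```bash
python3 s.py
```

```text
17.675 [459.88 315.52  32.67] rot [ 3.1368  0.0055 -0.1236] Ftool [ 0.45 -0.11  2.17] tq [-0.01  -0.006 -0.052] w 11.4
```

Call:
move_arm --series '[[[-0.0002,0,0.0006],0],[[-0.0004,0,0.0012],0],[[-0.0006,0,0.0018],0],[[-0.0008,0,0.0024],0]]'

```text
clock: 18.18
eef_pos: [459.1, 315.6, 30.2]
tool_rot: [3.137, 0.006, -0.124]
force: [0.3, -0.1, -2.9]
width: 11.1
```

```bash
python3 s.py
```

```text
18.175 [459.06 315.6   30.23] rot [ 3.1368  0.0055 -0.1236] Ftool [0.32 0.05 2.86] tq [-0.01   0.06  -0.052] w 11.14
```

Call:
move_arm --series '[[[0,0,0.0006],0],[[-0.0002,0,0.0012],0],[[-0.0004,0,0.0018],0],[[-0.0006,0,0.0024],0]]'

```text
clock: 18.68
eef_pos: [458.6, 315.7, 28.3]
tool_rot: [3.137, 0.005, -0.124]
force: [-0.6, -0.7, 5.4]
width: 11.2
```

```bash
python3 s.py
```

```text
18.675 [458.65 315.72  28.27] rot [ 3.1371  0.0052 -0.1237] Ftool [-0.47  0.73 -5.45] tq [-0.223 -0.075  0.024] w 11.19
```

The tongue is touching the floor (upward force ~8 N). I'll press it flat slowly, easing toward the robot.

Call:
move_arm --series '[[[-0.0005,0,0.0004],0],[[-0.001,0,0.0009],0],[[-0.0015,0,0.0014],0],[[-0.0019,0,0.0018],0],[[-0.0022,0,0.0022],0]]'

```text
clock: 19.3
eef_pos: [458.3, 315.8, 27.9]
tool_rot: [3.138, 0.002, -0.125]
force: [-0.4, -3.1, 18.0]
width: 11.3
```

```bash
python3 s.py
```

```text
19.3 [458.29 315.83  27.91] rot [ 3.1385e+00  2.0000e-03 -1.2460e-01] Ftool [-1.000e-02  3.080e+00 -1.799e+01] tq [-0.81   0.219  0.007] w 11.25
```

Call:
move_arm --series '[[[0,0,-0.0003],0],[[0,0,-0.0003],0]]'

```text
clock: 19.55
eef_pos: [458.6, 315.9, 28.2]
tool_rot: [3.139, 0.001, -0.125]
force: [-0.3, -1.6, 2.4]
width: 11.1
```

```bash
python3 s.py; python3 - <<'E'
from h import *
a=get_image('wrist'); b=get_image('scene'); t=get_image('top'); T=T_tool()
c=np.zeros((600,800,3),np.uint8)
c[:320,:480]=cv2.resize(a[110:330,115:445],(480,320),interpolation=cv2.INTER_CUBIC)
u=proj(cam('scene'),[T[:3,3]])[0].astype(int);v=proj(cam('top'),[T[:3,3]])[0].astype(int);print(u,v)
c[:320,480:]=cv2.resize(b[u[1]-45:u[1]+35,u[0]-40:u[0]+40],(320,320),interpolation=cv2.INTER_CUBIC)
c[320:,:480]=cv2.resize(t[v[1]-40:v[1]+30,v[0]-60:v[0]+60],(480,280),interpolation=cv2.INTER_CUBIC)
cv2.imwrite('pics/w7.png',c)
E
```

```text
19.55 [458.56 315.91  28.25] rot [ 3.1388e+00  1.5000e-03 -1.2470e-01] Ftool [-0.06  1.65 -2.4 ] tq [-0.179  0.236  0.009] w 11.11
[198 164] [186 241]
```

View pics/w7.png

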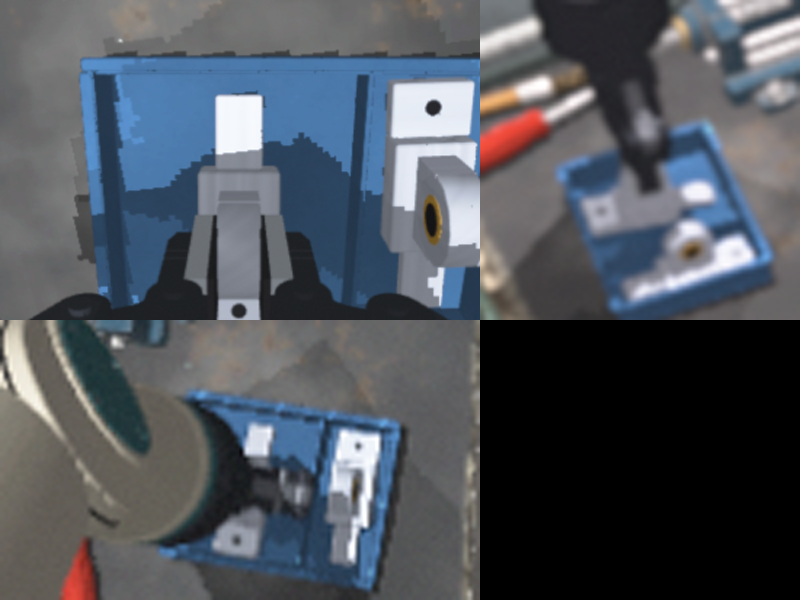

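```bash
python3 - <<'E'
from h import *
from scipy.optimize import least_squares
m=camera_model('wrist'); C=cam('wrist',np.eye(4))
L={'t':(-40,11),'b':(-16,14),'h':(32.4,8),'l':(-10,30)}
def pred(p,k):
    th,ox,oz=p; out=[]
    for n in k:
        x,z=L[n]; fx=ox+x*np.cos(th)-z*np.sin(th); fz=oz+x*np.sin(th)+z*np.cos(th)
        out.append([-fx,0,-fz])   # tool x=-fixture x, tool z down
    return proj(C,np.array(out))[:,1]
for nm,o,s,d in [('w5',0,1,{'t':177,'b':227,'h':324}),('w6',0,1.3,{'t':228,'b':294,'h':421}),('w7',110,1.4545,{'t':95,'b':168,'h':310}),('w4',110,2.7,{'b':312,'h':577,'l':378})]:
    v=np.array([o+y/s for y in d.values()])
    for th in (0.1,0.15,.2,.25,.3,.35):
        r=least_squares(lambda q:np.r_[pred([th,q[0],q[1]],d)-v,(q[0]+8)/6,(q[1]+25)/4],[-8,-25]); print(nm,th,r.x.round(1),r.fun.round(2),round(r.cost,2))
E
```

```text
w5 0.1 [ -0.1 -22.9] [-1.88  2.99 -1.33  1.31  0.52] 8.13
w5 0.15 [  1.3 -25.2] [-1.56  2.17 -0.78  1.54 -0.04] 5.07
w5 0.2 [  2.5 -27.1] [-1.22  1.38 -0.29  1.75 -0.52] 3.41
w5 0.25 [  3.6 -28.7] [-0.87  0.61  0.14  1.93 -0.92] 2.86
w5 0.3 [  4.5 -30. ] [-0.49 -0.13  0.52  2.08 -1.24] 3.2
w5 0.35 [  5.3 -30.9] [-0.08 -0.84  0.84  2.21 -1.48] 4.25
w6 0.1 [ -1.  -21.8] [-1.72  2.85 -1.37  1.16  0.8 ] 7.48
w6 0.15 [  0.3 -24. ] [-1.38  2.03 -0.82  1.39  0.24] 4.34
w6 0.2 [  1.6 -25.9] [-1.03  1.23 -0.33  1.59 -0.23] 2.64
w6 0.25 [  2.6 -27.5] [-0.66  0.45  0.1   1.77 -0.63] 2.09
w6 0.3 [  3.5 -28.8] [-0.27 -0.29  0.47  1.92 -0.95] 2.49
w6 0.35 [  4.3 -29.7] [ 0.15 -1.02  0.79  2.05 -1.18] 3.64
w7 0.1 [ -1.  -22.5] [-1.88  3.05 -1.4   1.17  0.63] 8.29
w7 0.15 [  0.4 -24.7] [-1.55  2.23 -0.85  1.4   0.08] 5.03
w7 0.2 [  1.6 -26.6] [-1.21  1.43 -0.36  1.6  -0.4 ] 3.18
w7 0.25 [  2.7 -28.2] [-0.84  0.66  0.07  1.78 -0.79] 2.47
w7 0.3 [  3.6 -29.4] [-0.46 -0.08  0.45  1.93 -1.1 ] 2.67
w7 0.35 [  4.3 -30.3] [-0.05 -0.8   0.77  2.05 -1.33] 3.61
w4 0.1 [ -4.7 -16.5] [-0.16 -1.16  0.99  0.56  2.12] 3.57
w4 0.15 [ -1.9 -20.5] [ 0.77 -0.19 -0.64  1.02  1.13] 1.68
w4 0.2 [  0.9 -24.3] [ 1.68  0.62 -2.15  1.48  0.18] 5.02
w4 0.25 [  3.5 -27.9] [ 2.57  1.32 -3.57  1.92 -0.73] 12.64
w4 0.3 [  6.1 -31.3] [ 3.44  1.91 -4.9   2.34 -1.58] 23.72
w4 0.35 [  8.5 -34.5] [ 4.3   2.41 -6.14  2.75 -2.36] 37.57
```

The lever in the bay is still tilted ~0.25 rad, toe high on the robot side. The heel/tongue contact has too short an arm to pivot it at this grip, so I'll loosen a little further under light pressure.

Call:
move_arm --series '[[[0,0,0.0002],0],[[0,0,0.0003],0]]' --claw 0.134

```text
clock: 19.95
eef_pos: [458.5, 315.9, 28.1]
tool_rot: [3.139, 0.002, -0.125]
force: [-0.3, -0.9, 6.6]
width: 11.5
```

```bash
python3 s.py
```

```text
19.95 [458.53 315.93  28.13] rot [ 3.1387e+00  1.6000e-03 -1.2450e-01] Ftool [-0.21  0.96 -6.56] tq [-0.198  0.095  0.002] w 11.53
```

Call:
move_arm --series '[[[0,0,0.0002],0],[[0,0,0.0003],0]]' --claw 0.138

```text
clock: 20.2
eef_pos: [458.2, 315.9, 27.9]
tool_rot: [3.139, 0.002, -0.124]
force: [-1.2, -0.4, 5.8]
width: 11.8
```

```bash
python3 s.py
```

```text
20.2 [458.24 315.95  27.9 ] rot [ 3.1386e+00  2.1000e-03 -1.2450e-01] Ftool [-1.12  0.59 -5.77] tq [-0.197 -0.114  0.019] w 11.79
```

Call:
move_arm --series '[[[-0.0003,0,0.0004],0],[[-0.0006,0,0.0007],0],[[-0.0009,0,0.001],0],[[-0.0012,0,0.0012],0]]' --claw 0.14

```text
clock: 20.7
eef_pos: [456.7, 316.1, 26.6]
tool_rot: [3.138, 0.003, -0.124]
force: [-2.1, 0.0, 1.7]
width: 12.1
```

```bash
python3 s.py
```

```text
20.7 [456.71 316.12  26.58] rot [ 3.1384e+00  2.6000e-03 -1.2420e-01] Ftool [-2.04  0.21 -1.73] tq [-0.107 -0.379 -0.006] w 12.14
```

Call:
move_arm --series '[[[-0.0004,0,0.0003],0],[[-0.0008,0,0.0007],0],[[-0.0012,0,0.001],0],[[-0.0016,0,0.0013],0],[[-0.002,0,0.0016],0]]'

```text
clock: 21.32
eef_pos: [454.7, 316.4, 24.9]
tool_rot: [3.138, 0.003, -0.124]
force: [-1.3, -0.2, 0.9]
width: 12.4
```

```bash
python3 s.py
```

```text
21.325 [454.69 316.35  24.9 ] rot [ 3.1383e+00  2.6000e-03 -1.2430e-01] Ftool [-1.23  0.38 -0.91] tq [-0.01  -0.236  0.026] w 12.39
```

Call:
move_arm --series '[[[-0.0008,0,0.0003],0],[[-0.0016,0,0.0006],0],[[-0.0024,0,0.001],0],[[-0.0032,0,0.0013],0],[[-0.004,0,0.0016],0]]'

```text
clock: 21.95
eef_pos: [451.8, 316.7, 23.6]
tool_rot: [3.139, 0.001, -0.125]
force: [1.4, -1.8, 1.7]
width: 11.9
```

```bash
python3 s.py
```

```text
21.95 [451.84 316.71  23.57] rot [ 3.1389e+00  7.0000e-04 -1.2490e-01] Ftool [ 1.57  1.6  -1.67] tq [-0.199  0.475 -0.012] w 11.87
```

Call:
move_arm --series '[[[0.0004,0,0.0003],0],[[0.0004,0,0.0006],0],[[0.0004,0,0.0008],0]]'

```text
clock: 22.32
eef_pos: [451.8, 316.7, 22.8]
tool_rot: [3.139, 0.001, -0.125]
force: [-0.6, -1.2, 2.3]
width: 12.0
```

```bash
python3 s.py; python3 - <<'E'
from h import *
a=get_image('wrist'); cv2.imwrite('pics/w8.png',cv2.resize(a,None,fx=1.4,fy=1.4,interpolation=cv2.INTER_CUBIC)[120:])
E
```

```text
22.325 [451.82 316.68  22.76] rot [ 3.1387e+00  1.4000e-03 -1.2480e-01] Ftool [-0.44  1.23 -2.28] tq [-0.259 -0.093  0.003] w 11.97
```

View pics/w8.png

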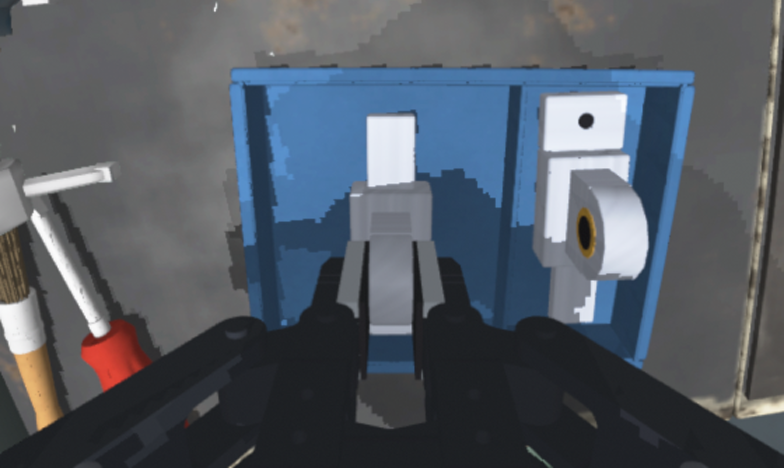

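The toe is now hidden behind the lug, as in the seated view, so the lever lies (nearly) flat and centred in the bay. Opening gently.

Call:
move_arm --series '[[[0,0,0],0],[[0,0,0],0]]' --claw 0.15

```text
clock: 22.62
eef_pos: [451.7, 316.9, 22.5]
tool_rot: [3.139, 0.002, -0.124]
force: [-0.0, 0.2, -0.1]
width: 12.8
```

Call:
move_arm --series '[[[0,0,-0.0005],0],[[0,0,-0.001],0],[[0,0,-0.001],0]]' --claw 0.28

```text
clock: 23.0
eef_pos: [451.7, 316.9, 23.5]
tool_rot: [3.139, 0.002, -0.124]
force: [-0.4, 0.3, -0.4]
width: 23.8
```

```bash
python3 s.py
```

```text
23.0 [451.71 316.95  23.53] rot [ 3.1389e+00  1.5000e-03 -1.2450e-01] Ftool [-0.46 -0.21  0.41] tq [-0.029  0.013 -0.028] w 23.82
```

Released with no residual force. Raising straight up.

Call:
move_arm --series '[[[0,0,-0.01],0],[[0,0,-0.03],0],[[0,0,-0.06],0],[[0,0,-0.1],0],[[0,0,-0.13],0]]'

```text
clock: 23.62
eef_pos: [452.3, 317.5, 155.9]
tool_rot: [3.14, 0.0, -0.125]
force: [0.4, 0.5, -0.2]
width: 23.4
```

```bash
python3 s.py; python3 - <<'E'
from h import *
T=T_tool(); a=get_image('wrist'); C=cam('wrist',T); cv2.imwrite('pics/w9.png',a); np.save('T9.npy',T)
# numeric check: bright steel in the bay, back-projected at bar-top height; and predicted flat outline
g=cv2.cvtColor(a,cv2.COLOR_BGR2HSV); m=((g[...,1]<60)&(g[...,2]>70)).astype(np.uint8)
ex=np.array([.9926,-.1217]);ey=np.array([.1217,.9926]);o=np.array([459.3,294.7])
q=np.array([list(o+x*ex+y*ey)+[2] for x,y in [(-46,-16),(46,-16),(46,61),(-46,61)]]); k=np.zeros(m.shape,np.uint8); cv2.fillPoly(k,[proj(C,q).astype(np.int32)],1)
n,l,st,ce=cv2.connectedComponentsWithStats(m&k); i=1+np.argmax(st[1:,4]); print(st[i],ce[i])
b=cv2.minAreaRect(np.argwhere(l==i)[:,::-1].astype(np.float32)); print(b)
p=np.array([459.3-0,0]); org=np.array([451.7,316.9])+8*np.array([np.cos(-.124),np.sin(-.124)]); u=np.array([np.cos(-.124),np.sin(-.124)])
print('pred tongue/toe px',proj(C,[[*(org+40*u),13],[*(org-40*u),10],[*(org+16*u),16]]).round(1),'mask rows',np.where(l==i)[0].min(),np.where(l==i)[0].max(), 'origin-bay',(org-(o+22.5*ey)).round(1))
E
```

```text
23.625 [452.34 317.47 155.87] rot [ 3.1403e+00  2.0000e-04 -1.2460e-01] Ftool [ 0.38 -0.52  0.24] tq [-0.013 -0.002 -0.044] w 23.43
[ 264  134   33   96 2655] [279.70922787 185.70734463]
((280.0, 181.5), (95.0, 32.0), 90.0)
pred tongue/toe px [[279.4 130.9]
 [279.4 228.2]
 [279.4 162.8]] mask rows 134 229 origin-bay [-2.4 -1.1]
```

```bash
python3 -c "
from cell import *
print(finish_job())"
```

```text
the job is handed in; nothing more can be done
None
```

The lever is out of the fixture and lying in the tray's wide compartment, and the job is handed in. I can't rule out one failure: a brief prying load that came close to the 24 N limit.

- **Push back:** I gripped the lug and pushed the lever back gently to the end wall, reached at about 8.4 mm with only 4–6 N along the push. I then backed off about 1 mm so the toe stood clear of the lip.
- **Tipping:** At full grip the lever would not pivot between the pads. I opened the claw setting to about 0.13 to loosen the grip, and it then tipped toe-up to about 0.25–0.3 rad under the socket roof. After that I drew it out along its slope and lifted it clear.
- **Placing:** In the tray, the heel met the floor before the lever had pivoted flat, pressing with about 20 N against a limit of 40 N. I loosened the grip a little more, pressed the lever flat with only a few newtons, and released it.

**Last checks:**
- The wrist was at zero load after release.
- The lever's outline in the wrist image matches a flat lever to about 3 pixels. Its origin is about 3 mm from the middle of the compartment.
- The other lever was still standing in the last picture I viewed. I didn't measure the tray or gauges again at the end.

**Uncertain:**
- **Prying load:** Before I loosened the grip, the vertical wrist force reached about 22 N. Counting the spring, I estimate 22–25 N between lever and fixture. I had no direct reading of that contact force.
- **Tip angle:** It comes from geometry and image fits of about 0.25–0.3 rad. One fit to the picture taken inside the fixture gave only about 0.15 rad, but I trusted one of its feature points less. The step needs more than 0.2 rad.

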